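Stand a toppled bottle from the carousel in the spill tray

TASK

The square white bottle with the orange cap has toppled over on the lower deck of the free-turning two-tier carousel. Lift it out from under the upper deck and set it down in the grey spill tray, without dropping it, so that it is left standing upright with its cap on top. Keep the other bottles and jars standing on the carousel and leave the other things on the bench where they are; the carousel may be turned as you like but must be left still.

Things in the scene. Friction and masses are not known exactly. Their poses are not given: they have to be found in the camera images.
- bottle: toppled bottle, 114 mm long, about 160 g: square white body 50 x 50 x 82 mm, edges rounded 5 mm, then shoulder, neck and round orange cap 38 mm across, 20 mm long. x runs from base to cap, z is up as it lies. Origin: its lower side as it lies, halfway along (57 mm from either end, 25 mm below the bottle's axis)
- bottle_mid (a point): point on the bottle's axis, 57 mm from its base face; axes as bottle. At the start the bottle lies flat along a radius of the lower deck, within 0.2 rad, cap outwards, base face 35 to 47 mm from the carousel's axis, so its body is under the upper deck and cannot be reached from straight above
- bottle_base (a point): centre of the bottle's base face; axes as bottle
- carousel: fixed black foot, 210 mm across; origin on the work surface, on the upright turning axis. Rotor: white lower deck 340 mm across, top 35 mm above the work surface, edged by a 4 mm steel rail on a 166 mm radius, its top 20 mm above the deck; 24 mm column; clear upper deck 244 mm across, underside 185 mm, top 191 mm up, with a 9 mm rim; T-handle above
- handle (a point): centre of the T-handle's crossbar, on the turning axis, 248 mm above the work surface: a black bar 100 mm long along this point's y, 14 mm wide along its x, 18 mm high, 48 mm clear above the upper deck. It turns with the rotor; pinch the bar and twist it to turn the carousel
- carousel_decks (a joint): angle of the rotor (both decks, column, handle; 1.8 kg) on its foot, rad, 0 at the start, positive counter-clockwise from above; no stops. The bearing is easy (friction about 0.012 N m): any push off the axis turns the rotor and it coasts on briefly
- upright1: a standing bottle of the same make with a blue cap on the lower deck, 50 x 50 x 114 mm, origin at the centre of its base, z up through its cap; its axis about 108 mm from the carousel's axis, about 80 degrees counter-clockwise (from above) of the toppled bottle
- upright2: the same, opposite the toppled bottle (180 degrees round)
- upright3: the same, about 80 degrees clockwise of the toppled bottle
- jar1: a small amber jar, 38 mm across and 40 mm high, standing on the upper deck 85 mm from its axis beyond one end of the T-handle; origin at the centre of its base, z up
- jar2: the same, beyond the other end of the T-handle
- tray: grey open spill tray, loose, 0.6 kg, 170 mm (its x) by 210 mm (its y), 28 mm high, walls 4 mm, flat floor 4 mm above the work surface; origin under its centre
- weigh_bowl: grey bowl 124 mm across, 45 mm high, standing on the bench; leave alone; origin under its centre
- brush: brush 170 mm long lying on the bench; leave alone
- wash_bottle: white round bottle 64 mm across, 150 mm high, red cap, standing on the bench; leave alone; origin under its centre
- solvent: amber round bottle 72 mm across, 170 mm high, blue cap, standing on the bench; leave alone; origin under its centre
Things that resemble listed ones, but are neither listed nor needed, are in the scene too. Leave any purple or yellow look-alike of the jar1 alone.

How it is judged (in metres and radians):
On the way:
1. the toppled bottle is held clear of the carousel's deck (height (world z) of bottle_mid above 0.085 m and contact force between bottle and the fingers above 0.5 N and contact force between bottle and carousel below 0.05 N), for 0.2 s.
At the end, for the whole second after the job is handed in: Orange-capped bottle upright (0.1 rad), cap up, at rest on the tray's floor inside its walls; carousel still (0.05 rad/s); its three blue-capped bottles upright on the lower deck (within 150 mm of the axis), both jars upright on the upper deck (angle between bottle's own x axis and vertical below 0.1 rad and x of bottle_base in the frame of tray between -0.081 and 0.081 m and y of bottle_base in the frame of tray between -0.101 and 0.101 m and z of bottle_base in the frame of tray below 0.01 m and linear speed of bottle below 0.02 m/s and angular speed of bottle below 0.1 rad/s and velocity of joint carousel_decks between -0.05 and 0.05 rad/s and angle between each of upright1, upright2, upright3, jar1, jar2's own z axis and vertical below 0.1 rad and horizontal distance between each of upright1, upright2, upright3 and carousel below 0.15 m and height (world z) of each of upright1, upright2, upright3 above 0.03 m and height (world z) of each of jar1, jar2 above 0.18 m); the robot touches nothing.
It fails at once if the toppled bottle is dropped into the tray (moving faster than 0.45 m/s within 40 mm of its floor) (horizontal distance between bottle_base and tray below 0.14 m and z of bottle_base in the frame of tray below 0.045 m and linear speed of bottle above 0.45 m/s).
It fails at once if a standing bottle or jar on the carousel is knocked over (tips more than 0.5 rad) (angle between any of upright1, upright2, upright3, jar1, jar2's own z axis and vertical above 0.5 rad).
It fails at once if the bowl, the brush, the wash bottle or the solvent bottle is moved by more than 30 mm (distance of any of weigh_bowl, brush, wash_bottle, solvent from where it was at the start of the episode above 0.03 m).
It also fails if it takes over 72 s, if anything falls off the work surface, if the arm or the gripper's body presses on something with over 40 N, if the wrist force passes 120 N, or if a joint passes its speed limit or range.

ROBOT

A 7-joint arm with a two-finger parallel gripper is mounted at the origin on the work surface. World frame = base frame: x ahead of the robot, y to its left, z up, the work surface at z = 0. Lengths are in mm, angles in degrees, forces in N, time in s.
With the tool pointing down it reaches from about 425 to 875 mm from the base axis. Payload 8.4 kg.
Tool frame: the origin (TCP) lies between the finger pads; the fingertips stand 14 mm ahead of it and the grasp point (between the pads) lies 5 mm behind it (r.tip_extent is the distance from the TCP to the fingertips, in mm); z points along the fingers, y is the line along which they close (so a half turn about z gives the same grasp; the last joint's range is limited). The gripper opens to 87 mm and grips with 3 to 60 N. Pads are 19 mm wide; open, the fingers measure 117 mm over their backs; the gripper's body (75 mm by 190 mm) begins 51 mm behind the grasp point.
Start: joints at [-79.653, 19.091, 2.286, 83.961, -0.768, 76.965, -3.352], TCP at [179.508, 624.693, 236.546] pointing down, gripper open.
Joint ranges: [-147.57, 147.57], [-21.85, 119.76], [-74.77, 79.35], [14.55, 137.4], [-85.83, 265.84], [4.83, 119.75], [-152.11, 152.11]. Speed limits (degrees/s): [127.2, 127.2, 159.86, 159.86, 180, 180, 180].

INTERFACE

Orientations are given as a 3x3 rotation matrix whose columns are the frame's x, y, z axes.
In Python, from workcell import r gives the robot as it stands.
- The arm moves only by the tool step_arm, never from a script. Its argument "deltas" is a list of rows, each an object with "xyz": the shift along the tool's x, y, z in cm, a list of three; "rot": the turn, a rotation vector about the tool's x, y, z in degrees, a list of three. In form: [{"xyz": [tx, ty, tz], "rot": [rx, ry, rz]}, ...]. A call has 1 to 12 rows; each row shifts and turns the commanded pose from where the row before left it, along the tool's axes as they then stand; what a row does not reach is not made up. A row lasts 1/10 s, in which the tool goes at most 50 mm and 8.59 degrees, less where a joint would pass 70% of its speed; a pose out of reach is approached as far as the arm can. A call is refused whole if a number of a shift passes 5 or a number of a turn 8.59, either way. A call with a gripper value outside its range is refused whole. "gripper" is the opening, from -1 (shut) to 1 (fully open), set as the call begins (left out, the last holds). The fingers move at their own pace and stop on an object; "squeeze" is the grip in N (left out, the last holds). Time passes only in rows, so rows that do not move let the fingers close. It gives the time, the measured TCP pose, the force, the opening and the grip force at its end, in the units of the state.
- r.read_state(): the state, without advancing time (a new reading comes with each control period).
- r.camera(name): name is "side" or "top" or "wrist"; returns a dict with "img" (420x560x3 uint8, red, green, blue), "depth" (420x560 float32, mm along the optical axis (not along the pixel's ray), 0 where there is no reading), "intrinsics" (3x3 intrinsics, pixels), "R" (3x3) and "t" (3): a world point X has camera coordinates R X + t; the wrist camera has in their place "tool_from_camera" (4x4, takes a point from camera to tool coordinates, whose origin is the TCP and whose axes are the flange's). Camera axes: x right, y down, z forward; pixel columns grow to the right and rows downward; lengths in mm; the calibration is good to about 2 mm. The wrist camera is an equidistant fisheye: a pixel r from the principal point sees the ray r / f radians off the axis. A picture is of the moment at which its call begins: read the wrist's pose just before it.
- r.job_done(): hands the job in; it is judged then, once.
Trained networks look in a picture, given as the dict that the camera call returned (one of the last four; its "shot" number tells which), for a name from the list of things; names that differ only in an ending like _2 or _b are one class to them, and where a whole thing is asked for, a point or a joint stands for the part that bears it (a point fixed in the world has none). Each returns a list of dicts, best first, with "score" (0 to 1); they miss things now and then, are a little off and sometimes report something else, mostly with a low value. They report only what shows in the picture. A call takes as long as a camera call. They do not tell look-alikes from the thing itself.
- r.find_in(thing, picture): "bbox" ([left, top, width, height] in pixels, round what is visible of it).
- r.outline_of(thing, picture): "pixels" (420x560 bool, what is visible of it) and "bbox" ([left, top, width, height] in pixels, round what is visible of it).
The state is a dict: "time": time; "joint_pos": joint angles; "dq": joint speeds; "effort": joint torques, N m; "ee_pos": TCP position; "ee_rot": TCP orientation; "wrist_force": force on the tool from outside, world axes, zero at the start; "moment": the same for the moment, N m; "width": finger opening in mm; "finger_force": force on a finger pad.
Only numpy, scipy, OpenCV 4.12 (cv2) and the standard library are available. Lean on these libraries where they do the work, as an engineer would, in place of code of your own. Each camera call takes 0.05 s, during which the arm holds its last target. There are 200 camera calls.

## Working session

There is one attempt and no reset: what is moved stays moved. The work goes in short steps, Python scripts to look and compute and a tool call to move; the robot and the scene stay as the last step left them, time stands still between calls to the robot, and variables do not carry over. Pictures are saved under pics/ and viewed, at most 10 in all, crops included, and the job is handed in when it is done.

Besides the shell and the picture viewer there is one more tool, called after ">>>" as name(argument=value, ...) on one line, values as JSON. step_arm: Moves the arm, as the interface text tells. Its arguments: {"type":"object","properties":{"deltas":{"type":"array"},"gripper":{"type":"number"},"squeeze":{"type":"number"}},"required":["deltas"]}

```bash
ls; mkdir -p pics
cat > h.py <<'E'
import numpy as np, cv2
from workcell import r
def pts(c,mask=None):
    d=c["depth"];K=np.array(c["intrinsics"]);m=d>0
    if mask is not None: m&=mask
    v,u=np.nonzero(m);z=d[v,u]
    P=np.stack([(u-K[0,2])/K[0,0]*z,(v-K[1,2])/K[1,1]*z,z])
    return (np.array(c["R"]).T@(P-np.array(c["t"])[:,None])).T
E
python3 - <<'E'
from h import *
ims=[]
for n in("top","side"):
    c=r.camera(n);im=c["img"][:,:,::-1].copy()
    print(n,"campos",(-np.array(c["R"]).T@np.array(c["t"])).round())
    for t in("bottle","upright1","jar1","tray","carousel","handle","weigh_bowl","brush","wash_bottle","solvent"):
        for o in r.outline_of(t,c)[:4]:
            if o["score"]<.3: continue
            p=pts(c,o["pixels"])
            print(t,round(o["score"],2),o["bbox"],np.median(p,0).round(),np.percentile(p,3,0).round(),np.percentile(p,97,0).round()) if len(p) else print(t,o["bbox"])
    cv2.imwrite(f"pics/{n}.png",im)
s=r.read_state();print(s["time"],s["ee_pos"],np.round(s["ee_rot"],3))
E
```

```text
pics
top campos [ 362.    6. 1245.]
bottle 0.79 [224.5, 212.3, 12.1, 17.5] [459. 161.  78.] [435. 147.  61.] [482. 182.  88.]
upright1 0.67 [254.2, 167.4, 7.3, 21.7] [584.  80. 115.] [564.  74.  54.] [608.  89. 149.]
jar1 0.67 [336.4, 267.4, 17.1, 13.8] [ 307. -187.   39.] [ 291. -206.    9.] [ 323. -173.   44.]
jar1 0.59 [232.8, 152.0, 15.7, 20.2] [607. 122. 230.] [593. 108. 198.] [625. 141. 234.]
jar1 0.5 [169.8, 175.9, 19.2, 18.3] [545. 281. 230.] [531. 267. 191.] [562. 304. 234.]
tray 0.96 [316.9, 169.3, 73.9, 59.3] [ 546. -224.    5.] [ 465. -323.   -0.] [ 628. -121.   29.]
carousel 0.57 [166.6, 131.6, 108.7, 108.5] [558. 191. 190.] [431.  57.  32.] [694. 322. 229.]
handle 0.9 [168.1, 136.2, 105.4, 101.0] [558. 191. 191.] [432.  59.  32.] [692. 321. 225.]
handle 0.7 [133.0, 151.4, 32.0, 24.5] [634. 415.  98.] [612. 397.   1.] [672. 454. 151.]
handle 0.67 [174.7, 177.4, 13.2, 14.5] [545. 280. 230.] [531. 267. 201.] [562. 298. 234.]
handle 0.58 [220.1, 214.1, 15.2, 18.6] [461. 162.  77.] [435. 146.  58.] [484. 186.  88.]
weigh_bowl 0.97 [168.3, 252.3, 41.3, 34.8] [313. 301.  20.] 
[... 1270 characters left out ...]
 332. 233.]
weigh_bowl 0.74 [188.6, 192.9, 36.2, 27.4] [309. 320.  29.] [257. 236.   4.] [361. 352.  46.]
weigh_bowl 0.5 [379.7, 314.7, 48.9, 85.7] [ 604. -442.   97.] [ 582. -459.    7.] [ 638. -409.  170.]
weigh_bowl 0.4 [272.4, 140.7, 16.0, 15.3] [542. 273. 216.] [528. 264. 193.] [562. 316. 232.]
brush 0.57 [208.0, 258.0, 68.6, 21.1] [359. -10.  17.] [297. -23.   5.] [451.  15.  22.]
solvent 0.64 [380.0, 315.2, 47.8, 84.4] [ 604. -442.   96.] [ 582. -459.    5.] [ 639. -408.  170.]
solvent 0.59 [239.3, 135.3, 111.2, 109.1] [568. 166.  53.] [428.  45.  31.] [724. 329. 234.]
1.1 [179.51793538 624.70138675 236.57214071] [[-0.961  0.276  0.   ]
 [ 0.276  0.961 -0.   ]
 [-0.    -0.    -1.   ]]
```

Run:
```python
import cv2,numpy as np
a=cv2.imread("pics/top.png")[110:290,120:400];b=cv2.imread("pics/side.png")[110:380,180:440]
a=cv2.resize(a,(780,501),interpolation=cv2.INTER_CUBIC);b=cv2.resize(b,(578,600),interpolation=cv2.INTER_CUBIC)
cv2.imwrite("pics/a.png",a);cv2.imwrite("pics/b.png",b)
```

```text
(no output)
```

View pics/a.png

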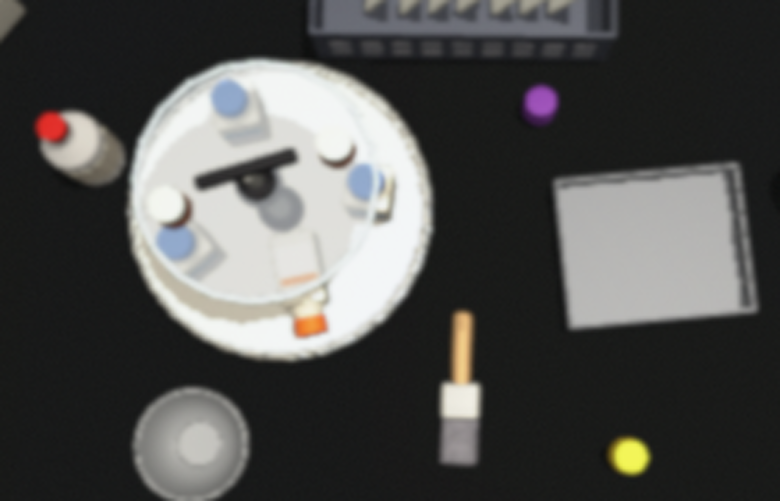

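View pics/b.png

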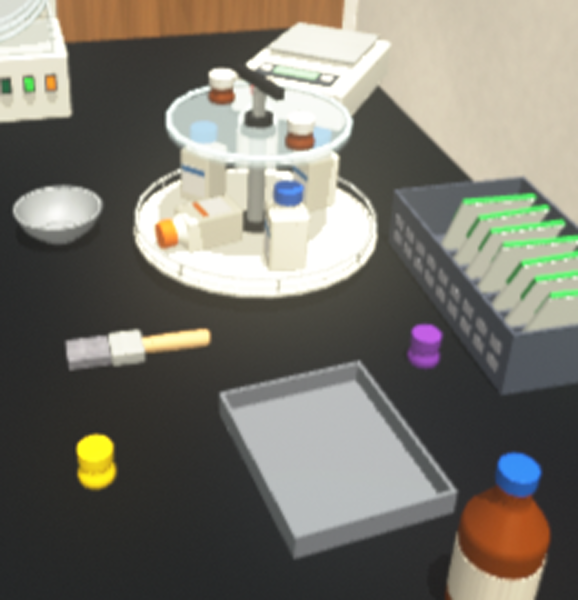

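Run:
```python
from h import *
from scipy.optimize import least_squares
P=[];O=[]
for n in("top","side"):
    c=r.camera(n);p=pts(c);P.append(p)
    hsv=cv2.cvtColor(c["img"],cv2.COLOR_RGB2HSV);
    m=(hsv[...,0]>5)&(hsv[...,0]<17)&(hsv[...,1]>150)&(hsv[...,2]>120)
    q=pts(c,m);q=q[(np.hypot(q[:,0]-570,q[:,1]-195)<200)&(q[:,2]>35)&(q[:,2]<95)];print(n,"orange",len(q),q.mean(0).round(),q.min(0).round(),q.max(0).round())
    k=p[(abs(p[:,2]-194)<14)&(np.hypot(p[:,0]-570,p[:,1]-195)<150)];print("deck",len(k),k.min(0).round(),k.max(0).round())
    h=p[(p[:,2]>238)&(np.hypot(p[:,0]-570,p[:,1]-195)<60)];print("handle",len(h),h.mean(0).round() if len(h) else 0, h.min(0).round() if len(h) else 0,h.max(0).round() if len(h) else 0)
    w=p[(p[:,2]>30)&(p[:,2]<60)&(np.hypot(p[:,0]-570,p[:,1]-195)<190)];print("low",w.min(0).round(),w.max(0).round())
    o=r.outline_of("bottle",c)
    if o:
        b=pts(c,o[0]["pixels"]); t=b[(b[:,2]>82)]; print("bottle top",len(t),t.mean(0).round(),t.min(0).round(),t.max(0).round())
```

```text
top orange 49 [444. 161.  77.] [437. 147.  67.] [453. 176.  83.]
deck 5517 [458.  83. 183.] [700. 326. 208.]
handle 241 [577. 203. 255.] [559. 156. 238.] [598. 252. 261.]
low [411.  37.  30.] [747. 372.  60.]
bottle top 50 [472. 164.  85.] [440. 146.  82.] [485. 185.  89.]
side orange 58 [445. 153.  63.] [430. 141.  45.] [494. 182.  87.]
deck 2257 [453.  80. 183.] [696. 328. 208.]
handle 166 [574. 197. 251.] [555. 152. 238.] [595. 251. 259.]
low [406.  32.  30.] [744. 371.  60.]
bottle top 224 [502. 173.  85.] [461. 144.  82.] [545. 204.  88.]
```

>>> step_arm(deltas=[{"xyz": [-3.1, -3.6, 0], "rot": [0, 0, 0]}, {"xyz": [-3.1, -3.6, 0], "rot": [0, 0, 0]}, {"xyz": [-3.1, -3.6, 0], "rot": [0, 0, 0]}, {"xyz": [-3.1, -3.6, 0], "rot": [0, 0, 0]}, {"xyz": [-3.1, -3.6, 0], "rot": [0, 0, 0]}, {"xyz": [-3.1, -3.6, 0], "rot": [0, 0, 0]}, {"xyz": [-3.1, -3.6, 0], "rot": [0, 0, 0]}, {"xyz": [-3.1, -3.6, 0], "rot": [0, 0, 0]}, {"xyz": [-3.1, -3.6, 0], "rot": [0, 0, 0]}, {"xyz": [-3.1, -3.6, 0], "rot": [0, 0, 0]}, {"xyz": [-3.1, -3.6, 0], "rot": [0, 0, 0]}, {"xyz": [0, 0, 0], "rot": [0, 0, -8]}], gripper=1)

```text
time: 2.5
ee_pos: [400.1, 144.2, 237.1]
ee_rot: [[-0.989, 0.147, 0.001], [0.147, 0.989, 0.0], [-0.001, 0.001, -1.0]]
wrist_force: [0.3, 0.5, 0.1]
width: 86.9
finger_force: 0.0
```

>>> step_arm(deltas=[{"xyz": [0, 0, 0], "rot": [0, 0, -8]}, {"xyz": [0, 0, 0], "rot": [0, 0, -8]}, {"xyz": [0, 0, 0], "rot": [0, 0, -8]}, {"xyz": [0, 0, 0], "rot": [0, -7, 0]}, {"xyz": [0, 0, 0], "rot": [0, -7, 0]}, {"xyz": [0, 0, 0], "rot": [0, -7, 0]}, {"xyz": [0, 0, 0], "rot": [0, -7, 0]}, {"xyz": [0, 0, 0], "rot": [0, -7, 0]}, {"xyz": [0, 0, 0], "rot": [0, -5, 0]}, {"xyz": [0, 0, 0], "rot": [0, 0, 0]}, {"xyz": [0, 0, 0], "rot": [0, 0, 0]}])

```text
time: 3.6
ee_pos: [429.7, 164.8, 221.8]
ee_rot: [[-0.857, -0.277, 0.435], [-0.239, 0.961, 0.14], [-0.457, 0.016, -0.889]]
wrist_force: [0.4, 0.4, -0.0]
width: 87.4
finger_force: 0.0
```

Run:
```python
from h import *
s=r.read_state();print(s["time"],np.round(s["joint_pos"],1),np.round(s["ee_pos"]),np.round(s["ee_rot"],3))
Q=[]
for n in("top","side"):
    c=r.camera(n)
    o=r.outline_of("bottle",c)
    for o_ in o[:1]:
        b=pts(c,o_["pixels"]); b=b[(b[:,2]>78)&(b[:,2]<92)]; Q.append(b); print(n,o_["score"],len(b))
    if n=="side": cv2.imwrite("pics/s2.png",c["img"][:,:,::-1])
b=np.vstack(Q)
for lo in(80,82,84):
    k=b[b[:,2]>lo][:,:2].astype(np.float32)
    if len(k)>5: print(lo,cv2.minAreaRect(k))
```

```text
3.6 [-21.  -21.8  -7.9 130.3   3.1  44.7  75.1] [430. 165. 222.] [[-0.857 -0.277  0.435]
 [-0.239  0.961  0.14 ]
 [-0.457  0.016 -0.889]]
top 0.71 67
side 0.61 273
80 ((488.8963623046875, 170.78469848632812), (108.83635711669922, 47.88914108276367), 13.02053451538086)
82 ((501.77349853515625, 174.48974609375), (81.94956970214844, 47.183712005615234), 14.270610809326172)
84 ((501.9287109375, 174.84019470214844), (80.19135284423828, 46.953182220458984), 14.930643081665039)
```

```bash
cat > kin.py <<'E'
import numpy as np, itertools
from scipy.optimize import least_squares
from scipy.spatial.transform import Rotation as Rn
lo=np.array([-147.57,-21.85,-74.77,14.55,-85.83,4.83,-152.11]);hi=np.array([147.57,119.76,79.35,137.4,265.84,119.75,152.11])
def fk(q,p,s):
    # p: L1,L2,L3,d1,offsets(o1,o3,o5,o7), lateral a's
    Z=lambda a:Rn.from_euler('z',a,degrees=True).as_matrix();Y=lambda a:Rn.from_euler('y',a,degrees=True).as_matrix()
    R=Z(s[0]*q[0]+p[4]);t=np.array([0,0,p[3]])
    t=t+R@[p[8],p[9],0]
    R=R@Y(q[1])@Z(s[1]*q[2]+p[5]);t=t+R@[p[10],p[11],p[0]]
    R=R@Y(q[3])@Z(s[2]*q[4]+p[6]);t=t+R@[p[12],p[13],p[1]]
    R=R@Y(q[5]);t=t+R@[p[14],p[15],p[2]];R=R@Z(s[3]*q[6]+p[7])
    return t,R
E
python3 - <<'E'
from kin import *
from workcell import r
s=r.read_state()
D=[([-79.653,19.091,2.286,83.961,-.768,76.965,-3.352],[179.508,624.693,236.546],[[-.961,.276,0],[.276,.961,0],[0,0,-1]]),(s["joint_pos"],s["ee_pos"],s["ee_rot"])]
res=[]
for sg in itertools.product([1,-1],repeat=4):
  for o in itertools.product([0,180],[0],[0],[0,90,180,270]):
    x0=np.array([491,502,367,254,*o]+[0]*8,float)
    def f(x):
        e=[]
        for q,t,R in D:
            T,M=fk(q,x,sg);e+=list(T-t)+list((M-np.array(R)).ravel()*300)
        return np.array(e+list((x-x0)[:4]*.05)+list((x-x0)[4:8]*.0)+list(x[8:]*.1))
    # first eval orientation with o1 fit only
    r_=least_squares(f,x0,max_nfev=60);res.append((r_.cost,sg,o,r_.x.round(1)))
res.sort(key=lambda a:a[0])
for a in res[:5]:print(a)
E
```

```text
(np.float64(2.1780138328141736), (-1, -1, -1, -1), (0, 0, 0, 90), array([ 4.935e+02,  5.026e+02,  3.689e+02,  2.538e+02, -2.000e-01,
       -4.000e-01,  1.000e-01,  8.940e+01,  2.600e+00, -1.020e+01,
       -2.100e+00, -9.900e+00,  2.300e+00, -9.700e+00,  2.300e+00,
       -9.700e+00]))
(np.float64(2.178013832814197), (-1, -1, -1, -1), (0, 0, 0, 270), array([ 4.935e+02,  5.026e+02,  3.689e+02,  2.538e+02, -2.000e-01,
       -4.000e-01,  1.000e-01,  4.494e+02,  2.600e+00, -1.020e+01,
       -2.100e+00, -9.900e+00,  2.300e+00, -9.700e+00,  2.300e+00,
       -9.700e+00]))
(np.float64(2.1780138328146887), (-1, -1, -1, -1), (0, 0, 0, 180), array([ 4.935e+02,  5.026e+02,  3.689e+02,  2.538e+02, -2.000e-01,
       -4.000e-01,  1.000e-01,  8.940e+01,  2.600e+00, -1.020e+01,
       -2.100e+00, -9.900e+00,  2.300e+00, -9.700e+00,  2.300e+00,
       -9.700e+00]))
(np.float64(2.178013832814991), (-1, -1, -1, -1), (180, 0, 0, 270), array([ 4.935e+02,  5.026e+02,  3.689e+02,  2.538e+02,  3.598e+02,
       -4.000e-01,  1.000e-01,  4.494e+02,  2.600e+00, -1.020e+01,
       -2.100e+00, -9.900e+00,  2.300e+00, -9.700e+00,  2.300e+00,
       -9.700e+00]))
(np.float64(2.178013832815216), (-1, -1, -1, -1), (180, 0, 0, 90), array([ 4.935e+02,  5.026e+02,  3.689e+02,  2.538e+02,  3.598e+02,
       -4.000e-01,  1.000e-01,  8.940e+01,  2.600e+00, -1.020e+01,
       -2.100e+00, -9.900e+00,  2.300e+00, -9.700e+00,  2.300e+00,
       -9.700e+00]))
```

```bash
cat >> kin.py <<'E'
P=np.array([493.5,502.6,368.9,253.8,-.2,-.4,.1,89.4,2.6,-10.2,-2.1,-9.9,2.3,-9.7,2.3,-9.7]);S=(-1,-1,-1,-1)
def ik(t,R,seed=None,n=12,tol=3):
    best=None;rng=np.random.default_rng(0)
    for k in range(n):
        q0=seed if (seed is not None and k==0) else lo+(hi-lo)*rng.uniform(.1,.9,7)
        def f(q):
            T,M=fk(q,P,S);return np.r_[T-t,(M-R).ravel()*200, (q-(lo+hi)/2)/(hi-lo)*.3 if seed is None else (q-seed)*.003]
        s=least_squares(f,np.clip(q0,lo+.5,hi-.5),bounds=(lo,hi),max_nfev=80)
        T,M=fk(s.x,P,S);e=np.linalg.norm(T-t)+np.linalg.norm(M-R)*200
        if best is None or e<best[0]-1 : best=(e,s.x)
        if e<tol: break
    return best
def pose(outyaw,tilt):
    # bottle x horizontal at outyaw, tool z inward and down, tilt from vertical
    a=np.radians(outyaw);t=np.radians(tilt);o=np.array([np.cos(a),np.sin(a),0]);u=np.array([0,0,1.])
    z=-o*np.sin(t)-u*np.cos(t);x=o*np.cos(t)-u*np.sin(t);return np.c_[x,np.cross(z,x),z]
E
python3 - <<'E'
from kin import *
C=np.array([578,204.,0])
print("grasp")
for oy in (194.5,220,245,270,295,320):
    o=np.array([np.cos(np.radians(oy)),np.sin(np.radians(oy)),0])
    row=[]
    for t in (25,30,35,45,60):
        R=pose(oy,t);g=C+o*111+[0,0,63]+5*R[:,2]
        A=[]
        for back in (0,100):
            A.append(min(ik(g-back*R[:,2],RR)[0] for RR in (R,R@np.diag([-1,-1,1]))))
        row.append((t,*np.round(A)))
    print(oy,row)
print("place: tool x mostly up; z pointing along yaw, tilt from vertical 90-t")
for t in (25,30,35,45,60):
    row=[]
    for yw in range(-180,180,45):
        # outward tool horizontal direction = opposite of yw
        R=pose(yw+180,90-t)  # z along yw, tilt from vertical
        # bottle x up requires tool x having +up component: flip
        R=R@np.diag([-1,-1,1])
        g=np.array([546,-224,4+71])+5*R[:,2]
        row.append((yw,round(ik(g,R,n=6)[0])))
    print(t,R[2].round(2),row)
E
```

```text
grasp
194.5 [(25, np.float64(0.0), np.float64(0.0)), (30, np.float64(8.0), np.float64(3.0)), (35, np.float64(34.0), np.float64(38.0)), (45, np.float64(83.0), np.float64(106.0)), (60, np.float64(157.0), np.float64(205.0))]
220 [(25, np.float64(0.0), np.float64(0.0)), (30, np.float64(0.0), np.float64(0.0)), (35, np.float64(0.0), np.float64(0.0)), (45, np.float64(25.0), np.float64(38.0)), (60, np.float64(66.0), np.float64(91.0))]
245 [(25, np.float64(0.0), np.float64(0.0)), (30, np.float64(0.0), np.float64(0.0)), (35, np.float64(0.0), np.float64(0.0)), (45, np.float64(0.0), np.float64(0.0)), (60, np.float64(0.0), np.float64(0.0))]
270 [(25, np.float64(0.0), np.float64(0.0)), (30, np.float64(0.0), np.float64(0.0)), (35, np.float64(0.0), np.float64(0.0)), (45, np.float64(0.0), np.float64(0.0)), (60, np.float64(0.0), np.float64(0.0))]
295 [(25, np.float64(0.0), np.float64(0.0)), (30, np.float64(0.0), np.float64(0.0)), (35, np.float64(0.0), np.float64(0.0)), (45, np.float64(0.0), np.float64(0.0)), (60, np.float64(0.0), np.float64(0.0))]
320 [(25, np.float64(0.0), np.float64(0.0)), (30, np.float64(0.0), np.float64(0.0)), (35, np.float64(0.0), np.float64(0.0)), (45, np.float64(0.0), np.float64(0.0)), (60, np.float64(0.0), np.float64(26.0))]
place: tool x mostly up; z pointing along yaw, tilt from vertical 90-t
25 [ 0.91  0.   -0.42] [(-180, 30), (-135, 0), (-90, 0), (-45, 51), (0, 28), (45, 0), (90, 0), (135, 29)]
30 [ 0.87 -0.   -0.5 ] [(-180, 4), (-135, 0), (-90, 0), (-45, 43), (0, 19), (45, 0), (90, 0), (135, 3)]
35 [ 0.82 -0.   -0.57] [(-180, 0), (-135, 0), (-90, 0), (-45, 30), (0, 5), (45, 0), (90, 0), (135, 0)]
45 [ 0.71  0.   -0.71] [(-180, 0), (-135, 0), (-90, 0), (-45, 1), (0, 0), (45, 0), (90, 0), (135, 0)]
60 [ 0.5   0.   -0.87] [(-180, 0), (-135, 0), (-90, 0), (-45, 0), (0, 0), (45, 0), (90, 0), (135, 0)]
```

```bash
cat > go.py <<'E'
from kin import *
from workcell import r
def down(yaw):
    a=np.radians(yaw);y=np.array([np.cos(a),np.sin(a),0]);z=np.array([0,0,-1.]);return np.c_[np.cross(y,z),y,z]
def plan(t,R,show=True):
    s=r.read_state();p=np.array(s["ee_pos"]);M=np.array(s["ee_rot"])
    rv=np.degrees(Rn.from_matrix(M.T@R).as_rotvec())
    print("t",s["time"],"pos",p.round(1),"rotvec",rv.round(1),"|",np.linalg.norm(rv).round(1),"trans cm in target frame",(R.T@(np.array(t)-p)/10).round(2),"in current",(M.T@(np.array(t)-p)/10).round(2),"q",np.round(s["joint_pos"],0))
E
python3 -c "
from go import *
plan([577,203,330],down(21.3))
from h import *
c=r.camera('top')
J=[o for o in r.outline_of('jar1',c)]
for o in J:
    p=pts(c,o['pixels']);p=p[p[:,2]>224]
    if len(p):print(o['score'],p.mean(0).round(1))
p=pts(c);h=p[(p[:,2]>246)&(p[:,2]<266)&(np.hypot(p[:,0]-577,p[:,1]-203)<60)];print(cv2.minAreaRect(h[:,:2].astype(np.float32)),h.mean(0))
"
```

```text
t 3.8 pos [429.7 167.1 222.4] rotvec [21.  21.3 83.1] | 88.3 trans cm in target frame [ -2.01  15.02 -10.76] in current [-18.39  -0.51  -2.63] q [-21. -22.  -8. 130.   3.  45.  75.]
0.73 [609.7 123.3 231. ]
0.63 [547.5 281.7 231.2]
((578.9913940429688, 204.02525329589844), (15.272909164428711, 99.61979675292969), 17.15434455871582) [577.67821253 203.23185669 255.75389199]
```

>>> step_arm(deltas=[{"xyz": [0, 0, 0], "rot": [0, 7, 0]}, {"xyz": [0, 0, 0], "rot": [0, 7, 0]}, {"xyz": [0, 0, 0], "rot": [0, 7, 0]}, {"xyz": [0, 0, -3], "rot": [0, 6, 8]}, {"xyz": [0, 0, -4], "rot": [0, 0, 8]}, {"xyz": [0, 0, -4], "rot": [0, 0, 8]}, {"xyz": [0, 0, 0], "rot": [0, 0, 8]}, {"xyz": [0, 0, 0], "rot": [0, 0, 8]}, {"xyz": [0, 0, 0], "rot": [0, 0, 8]}, {"xyz": [0, 0, 0], "rot": [0, 0, 8]}, {"xyz": [0, 0, 0], "rot": [0, 0, 8]}, {"xyz": [0, 0, 0], "rot": [0, 0, 8]}])

```text
time: 5.1
ee_pos: [425.5, 163.1, 331.5]
ee_rot: [[-0.575, 0.818, 0.013], [0.818, 0.575, 0.026], [0.014, 0.026, -1.0]]
wrist_force: [-0.2, -0.6, 0.4]
width: 87.0
finger_force: 0.0
```

```bash
python3 -c "
from go import *
plan([578.5,203.7,300],down(18))"
```

```text
t 5.1 pos [425.5 163.1 331.5] rotvec [ 1.3 -1.  17.1] | 17.2 trans cm in target frame [-0.86 15.8   3.15] in current [-5.51 14.77  3.45] q [-18.  -6.  -7. 101.  -2.  84.  10.]
```

>>> step_arm(deltas=[{"xyz": [0, 0, 0], "rot": [0.6, -0.5, 8.5]}, {"xyz": [0, 0, 0], "rot": [0.6, -0.5, 8.5]}, {"xyz": [-0.2, 4, 0], "rot": [0, 0, 0]}, {"xyz": [-0.2, 4, 0], "rot": [0, 0, 0]}, {"xyz": [-0.2, 4, 0], "rot": [0, 0, 0]}, {"xyz": [-0.2, 3.8, 0], "rot": [0, 0, 0]}, {"xyz": [0, 0, 0], "rot": [0, 0, 0]}, {"xyz": [0, 0, 0], "rot": [0, 0, 0]}])

```text
time: 5.9
ee_pos: [578.2, 205.5, 330.6]
ee_rot: [[-0.316, 0.949, 0.0], [0.949, 0.316, 0.001], [0.0, 0.0, -1.0]]
wrist_force: [0.1, 0.2, 0.8]
width: 87.0
finger_force: 0.0
```

```bash
python3 -c "
from go import *
plan([578.5,203.7,250],down(18))"
```

```text
t 5.9 pos [578.2 205.5 330.6] rotvec [ 0.  -0.   0.4] | 0.4 trans cm in target frame [-0.18 -0.03  8.06] in current [-0.18 -0.03  8.06] q [-18.  13.  -7.  80.   2.  86.  -7.]
```

>>> step_arm(deltas=[{"xyz": [-0.2, 0, 2.7], "rot": [0, 0, 0]}, {"xyz": [0, 0, 2.7], "rot": [0, 0, 0]}, {"xyz": [0, 0, 2.6], "rot": [0, 0, 0]}, {"xyz": [0, 0, 0], "rot": [0, 0, 0]}])

```text
time: 6.3
ee_pos: [576.5, 202.4, 248.9]
ee_rot: [[-0.316, 0.949, -0.002], [0.949, 0.316, -0.001], [-0.0, -0.003, -1.0]]
wrist_force: [-0.8, -1.0, 0.2]
width: 86.9
finger_force: 0.0
```

>>> step_arm(deltas=[{"xyz": [0, 0, 0], "rot": [0, 0, 0]}, {"xyz": [0, 0, 0], "rot": [0, 0, 0]}, {"xyz": [0, 0, 0], "rot": [0, 0, 0]}, {"xyz": [0, 0, 0], "rot": [0, 0, 0]}, {"xyz": [0, 0, 0], "rot": [0, 0, 0]}, {"xyz": [0, 0, 0], "rot": [0, 0, 0]}, {"xyz": [0, 0, 0], "rot": [0, 0, 0]}, {"xyz": [0, 0, 0], "rot": [0, 0, 0]}], gripper=-1, squeeze=15)

```text
time: 7.1
ee_pos: [579.0, 202.8, 251.6]
ee_rot: [[-0.315, 0.949, 0.002], [0.949, 0.315, 0.001], [0.001, 0.002, -1.0]]
wrist_force: [0.8, 0.4, -0.1]
width: 30.8
finger_force: 0.0
```

>>> step_arm(deltas=[{"xyz": [0, 0, 0], "rot": [0, 0, 0]}, {"xyz": [0, 0, 0], "rot": [0, 0, 0]}, {"xyz": [0, 0, 0], "rot": [0, 0, 0]}, {"xyz": [0, 0, 0], "rot": [0, 0, 0]}, {"xyz": [0, 0, 0], "rot": [0, 0, 0]}])

```text
time: 7.6
ee_pos: [579.2, 202.9, 251.6]
ee_rot: [[-0.315, 0.949, 0.003], [0.949, 0.315, 0.002], [0.001, 0.003, -1.0]]
wrist_force: [2.3, 1.1, -1.3]
width: 16.7
finger_force: 15.0
```

>>> step_arm(deltas=[{"xyz": [0, 0, 0], "rot": [0, 0, -1]}, {"xyz": [0, 0, 0], "rot": [0, 0, -2]}, {"xyz": [0, 0, 0], "rot": [0, 0, -3]}, {"xyz": [0, 0, 0], "rot": [0, 0, -4]}, {"xyz": [0, 0, 0], "rot": [0, 0, -4]}, {"xyz": [0, 0, 0], "rot": [0, 0, -4]}, {"xyz": [0, 0, 0], "rot": [0, 0, -4]}, {"xyz": [0, 0, 0], "rot": [0, 0, -4]}, {"xyz": [0, 0, 0], "rot": [0, 0, -4]}, {"xyz": [0, 0, 0], "rot": [0, 0, -4]}, {"xyz": [0, 0, 0], "rot": [0, 0, -4]}, {"xyz": [0, 0, 0], "rot": [0, 0, -4]}])

```text
time: 8.8
ee_pos: [579.5, 203.1, 251.7]
ee_rot: [[-0.871, 0.492, 0.003], [0.492, 0.871, 0.002], [-0.002, 0.003, -1.0]]
wrist_force: [4.7, 2.0, -3.0]
width: 16.6
finger_force: 15.0
```

>>> step_arm(deltas=[{"xyz": [0, 0, 0], "rot": [0, 0, -4]}, {"xyz": [0, 0, 0], "rot": [0, 0, -4]}, {"xyz": [0, 0, 0], "rot": [0, 0, -4]}, {"xyz": [0, 0, 0], "rot": [0, 0, -4]}, {"xyz": [0, 0, 0], "rot": [0, 0, -4]}, {"xyz": [0, 0, 0], "rot": [0, 0, -4]}, {"xyz": [0, 0, 0], "rot": [0, 0, -3]}, {"xyz": [0, 0, 0], "rot": [0, 0, -2]}, {"xyz": [0, 0, 0], "rot": [0, 0, -1]}, {"xyz": [0, 0, 0], "rot": [0, 0, 0]}, {"xyz": [0, 0, 0], "rot": [0, 0, 0]}])

```text
time: 9.9
ee_pos: [579.5, 203.3, 251.7]
ee_rot: [[-1.0, -0.007, 0.003], [-0.007, 1.0, 0.002], [-0.003, 0.002, -1.0]]
wrist_force: [4.9, 3.1, -3.1]
width: 16.6
finger_force: 15.0
```

```bash
python3 -c "
from h import *
for n in('top','side'):
    c=r.camera(n);cv2.imwrite(f'pics/{n}3.png',c['img'][:,:,::-1])
    for o in r.outline_of('bottle',c)[:1]:
        b=pts(c,o['pixels'])
        for lo_ in(80,83):
            k=b[(b[:,2]>lo_)&(b[:,2]<92)]
            if len(k)>5: print(n,o['score'],o['bbox'],lo_,len(k),cv2.minAreaRect(k[:,:2].astype(np.float32)))
    p=pts(c);k=p[(p[:,2]>180)&(p[:,2]<208)&(np.hypot(p[:,0]-578,p[:,1]-204)<140)];print(k.min(0).round(),k.max(0).round())
print(r.read_state()['time'],r.read_state()['joint_pos'].round() if hasattr(r.read_state()['joint_pos'],'round') else r.read_state()['joint_pos'])
a=cv2.imread('pics/side3.png')[110:260,220:370];cv2.imwrite('pics/c.png',cv2.resize(a,(600,600),interpolation=cv2.INTER_CUBIC))
"
```

```text
top 0.53 [250.9, 175.8, 19.0, 16.9] 80 47 ((574.9323120117188, 75.6017074584961), (34.31721115112305, 44.9466438293457), 78.72064971923828)
top 0.53 [250.9, 175.8, 19.0, 16.9] 83 25 ((572.4554443359375, 83.81696319580078), (37.314056396484375, 38.56864547729492), 55.60085678100586)
[484.  83. 182.] [700. 226. 206.]
side 0.6 [294.5, 199.0, 19.6, 33.2] 80 251 ((577.4116821289062, 123.12190246582031), (85.25209045410156, 50.47800064086914), 86.22748565673828)
side 0.6 [294.5, 199.0, 19.6, 33.2] 83 207 ((577.7424926757812, 125.67047119140625), (80.93632507324219, 47.55628204345703), 84.41279602050781)
[454.  78. 183.] [695. 323. 208.]
10.1 [-10.  15. -16.  87.   4.  78.  64.]
```

View pics/c.png

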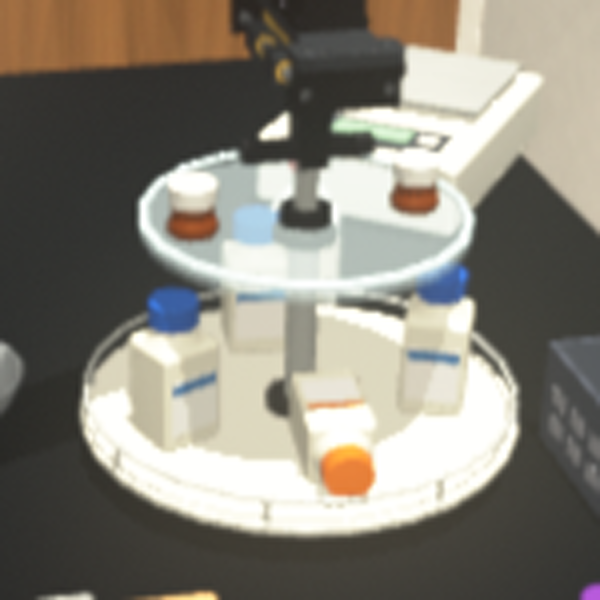

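>>> step_arm(deltas=[{"xyz": [0, 0, 0], "rot": [0, 0, 0]}, {"xyz": [0, 0, 0], "rot": [0, 0, 0]}, {"xyz": [0, 0, 0], "rot": [0, 0, 0]}, {"xyz": [0, 0, 0], "rot": [0, 0, 0]}, {"xyz": [0, 0, 0], "rot": [0, 0, 0]}, {"xyz": [0, 0, 0], "rot": [0, 0, 0]}, {"xyz": [0, 0, -2], "rot": [0, 0, 0]}, {"xyz": [0, 0, -4], "rot": [0, 0, 0]}, {"xyz": [0, 0, -4], "rot": [0, 0, 0]}], gripper=0.3)

```text
time: 11.0
ee_pos: [578.3, 202.4, 352.4]
ee_rot: [[-1.0, -0.006, 0.001], [-0.006, 1.0, 0.001], [-0.001, 0.001, -1.0]]
wrist_force: [1.3, 0.4, 0.4]
width: 56.5
finger_force: 0.0
```

Run:
```python
from go import *
F=np.diag([-1,-1,1])
q0=np.array(r.read_state()["joint_pos"])
for fl in (0,1):
    G=pose(265,45)@(F if fl else np.eye(3))
    g=np.array([576.3,109.1,62.5])
    a=ik(g-130*G[:,2]+[0,0,100],G,q0,n=1);b=ik(g-130*G[:,2],G,a[1],n=1);c=ik(g,G,b[1],n=1)
    print("flip",fl,[ (round(k[0]),k[1].round()) for k in(a,b,c)])
    d=ik(g-[0,150,-150],G,c[1],n=1)
    for yw in range(-180,180,45):
        R=pose(yw+180,45)@(np.eye(3) if fl else F)
        # rotate gradually
        q=d[1];M0=G;rv=Rn.from_matrix(M0.T@R).as_rotvec();p0=g-[0,150,-150];p1=np.array([546,-224,150.]);es=[]
        for k in np.linspace(0,1,9)[1:]:
            e,q=ik(p0+(p1-p0)*k,M0@Rn.from_rotvec(rv*k).as_matrix(),q,n=1);es.append(round(e))
        e2=ik(np.array([546,-224,64])+5*R[:,2],R,q,n=1)
        print(yw,np.degrees(np.linalg.norm(rv)).round(),es,round(e2[0]),e2[1].round())
```

```text
flip 0 [(136, array([ 61.,  40., -75.,  86.,   2.,  80., 152.])), (131, array([ 62.,  46., -75.,  96.,  10.,  68., 152.])), (81, array([ 59.,  53., -75., 107.,  18.,  48., 152.]))]
-180 117.0 [69, 0, 0, 0, 0, 0, 0, 0] 0 [ 32.  57. -37.  66.  30. 112.  85.]
-135 97.0 [95, 43, 0, 0, 0, 0, 0, 0] 0 [ 29.  49. -44.  86.  52. 102. 108.]
-90 90.0 [124, 102, 76, 46, 14, 0, 0, 0] 0 [ 37.  39. -56. 114.  75.  84. 125.]
-45 100.0 [157, 167, 168, 160, 140, 110, 70, 23] 0 [ 62.  22. -65. 137. 102.  47. 143.]
0 123.0 [193, 236, 263, 236, 194, 151, 113, 43] 0 [ 46.  11. -11. 134. 263.  23.  35.]
45 152.0 [230, 310, 308, 287, 267, 248, 92, 59] 0 [ -9.  62.  79. 112. 266. 107.  51.]
90 176.0 [39, 0, 0, 0, 0, 0, 0, 0] 0 [ 60.  46. -33.  84. -15.  81.  36.]
135 145.0 [50, 0, 0, 0, 0, 0, 0, 0] 0 [ 44.  56. -34.  65.   6. 105.  57.]
flip 1 [(0, array([ 17.,  17.,   4.,  97., -44.,  85.,  27.])), (0, array([ 18.,  23.,   3., 102., -45.,  77.,  35.])), (0, array([ 12.,  28.,  -1., 107., -51.,  64.,  38.]))]
-180 117.0 [0, 0, 0, 0, 0, 0, 0, 0] 0 [ -2.  56.  27.  66.  -6. 105. -66.]
-135 97.0 [0, 0, 0, 0, 0, 0, 0, 0] 0 [-14.  44.  21.  86.  19.  83. -48.]
-90 90.0 [0, 0, 0, 0, 0, 0, 0, 0] 0 [-17.  26.  11. 115.  49.  57. -41.]
-45 100.0 [0, 0, 0, 0, 0, 0, 0, 0] 0 [ 51.  16. -51. 137. 101.  40. -39.]
0 123.0 [0, 0, 0, 0, 0, 0, 0, 0] 70 [-55. -14.  79. 137. -24.   6. 140.]
45 152.0 [0, 0, 0, 0, 0, 0, 0, 87] 58 [ 95.  51. -75. 111.  16.  41. 152.]
90 176.0 [0, 0, 0, 0, 0, 0, 0, 0] 0 [  16.   47.   34.   84.  -51.   97. -118.]
135 145.0 [0, 0, 0, 0, 0, 0, 0, 0] 0 [ 10.  57.  31.  65. -31. 110. -94.]
```

>>> step_arm(deltas=[{"xyz": [0, -3, 0], "rot": [0, 0, 0]}, {"xyz": [0, -4.5, 0], "rot": [0, 0, 0]}, {"xyz": [0, -4.5, 0], "rot": [0, 0, 0]}, {"xyz": [0, -4, 0], "rot": [0, 0, 0]}, {"xyz": [0, -2.5, 0], "rot": [0, 0, 8]}, {"xyz": [0, 0, 0], "rot": [0, 0, 8]}, {"xyz": [0, 0, 0], "rot": [0, 0, 8]}, {"xyz": [0, 0, 0], "rot": [0, 0, 8]}, {"xyz": [0, 0, 0], "rot": [0, 0, 8]}, {"xyz": [0, 0, 0], "rot": [0, 0, 8]}, {"xyz": [0, 0, 0], "rot": [0, 0, 8]}], gripper=1)

```text
time: 12.1
ee_pos: [579.8, 17.7, 351.4]
ee_rot: [[-0.559, 0.829, 0.002], [0.829, 0.559, 0.001], [-0.0, 0.003, -1.0]]
wrist_force: [0.5, 0.6, 0.4]
width: 87.1
finger_force: 0.0
```

>>> step_arm(deltas=[{"xyz": [0, 0, 0], "rot": [0, 0, 8]}, {"xyz": [0, 0, 0], "rot": [0, 0, 8]}, {"xyz": [0, 0, 0], "rot": [0, 0, 8]}, {"xyz": [0, 0, 0], "rot": [0, 0, 8]}, {"xyz": [0, 0, 0], "rot": [0, 0, 7]}, {"xyz": [0, 0, 0], "rot": [0, 7.5, 0]}, {"xyz": [0, 0, 0], "rot": [0, 7.5, 0]}, {"xyz": [0, 0, 0], "rot": [0, 7.5, 0]}, {"xyz": [0, 0, 0], "rot": [0, 7.5, 0]}, {"xyz": [0, 0, 0], "rot": [0, 7.5, 0]}, {"xyz": [0, 0, 0], "rot": [0, 7.5, 0]}, {"xyz": [0, 0, 0], "rot": [0, 0, 0]}])

```text
time: 13.3
ee_pos: [579.3, 13.9, 348.2]
ee_rot: [[0.064, 0.996, 0.06], [0.702, -0.088, 0.707], [0.709, -0.003, -0.705]]
wrist_force: [0.4, -0.1, -0.3]
width: 87.0
finger_force: 0.0
```

Run:
```python
from go import *
from h import *
cs=[]
for n in('side','top'):
    c=r.camera(n);p=pts(c)
    for o in r.outline_of('bottle',c)[:1]:
        b=pts(c,o['pixels'])
        for lo_ in(80,83):
            k=b[(b[:,2]>lo_)&(b[:,2]<92)]
            if len(k)>5: print(n,o['score'],o['bbox'],lo_,len(k),cv2.minAreaRect(k[:,:2].astype(np.float32)))
    h=p[(p[:,2]>246)&(p[:,2]<266)&(np.hypot(p[:,0]-578.5,p[:,1]-204)<60)]
    if len(h): print("handle",cv2.minAreaRect(h[:,:2].astype(np.float32)))
G=pose(265,45)@np.diag([-1,-1,1])
plan(np.array([576.3,109.1,62.5])-130*G[:,2],G)
```

```text
side 0.89 [296.1, 203.4, 16.9, 27.9] 80 227 ((575.711669921875, 120.96630859375), (74.93350219726562, 46.86210250854492), 87.93720245361328)
side 0.89 [296.1, 203.4, 16.9, 27.9] 83 191 ((576.1758422851562, 121.9313735961914), (74.48394012451172, 46.04439163208008), 85.75007629394531)
handle ((574.4791870117188, 203.73776245117188), (99.64156341552734, 19.67679786682129), 1.16427481174469)
top 0.69 [253.1, 177.8, 15.0, 14.4] 80 39 ((568.903564453125, 75.91825866699219), (35.29847717285156, 34.74872589111328), 73.22722625732422)
top 0.69 [253.1, 177.8, 15.0, 14.4] 83 22 ((575.7064208984375, 88.04430389404297), (19.243921279907227, 32.718238830566406), 46.436729431152344)
handle ((577.864501953125, 203.8253631591797), (15.135703086853027, 98.43358612060547), 89.25639343261719)
t 13.5 pos [580.1  19.2 352.4] rotvec [-0.2  0.1  0.5] | 0.5 trans cm in target frame [-14.19  -1.16  13.81] in current [-14.17  -1.24  13.83] q [ 16.  14.   3.  90. -44.  90.  20.]
```

>>> step_arm(deltas=[{"xyz": [-2.8, -0.3, 2.7], "rot": [0, 0, 0]}, {"xyz": [-2.8, -0.3, 2.7], "rot": [0, 0, 0]}, {"xyz": [-2.8, -0.3, 2.8], "rot": [0, 0, 0]}, {"xyz": [-2.8, -0.3, 2.8], "rot": [0, 0, 0]}, {"xyz": [-2.9, 0, 2.8], "rot": [0, 0, 0]}, {"xyz": [0, 0, 0], "rot": [0, 0, 0]}, {"xyz": [0, 0, 0], "rot": [0, 0, 0]}])

```text
time: 14.2
ee_pos: [568.8, 18.1, 155.7]
ee_rot: [[0.054, 0.997, 0.058], [0.704, -0.079, 0.706], [0.708, 0.003, -0.706]]
wrist_force: [-0.1, -0.3, 0.7]
width: 87.0
finger_force: 0.0
```

Run:
```python
from go import *
import cv2
c=r.camera('wrist');cv2.imwrite('pics/w.png',c['img'][:,:,::-1])
G=pose(265,45)@np.diag([-1,-1,1])
plan(np.array([576.3,109.1,62.5]),G)
print(np.round(c["tool_from_camera"],2))
```

```text
t 14.25 pos [569.4  17.6 156.7] rotvec [-0.1 -0.1  0.5] | 0.5 trans cm in target frame [-0.17 -0.11 13.15] in current [-0.19 -0.09 13.15] q [ 17.  22.   2. 103. -46.  75.  36.]
[[  -0.     -0.97   -0.25   67.15]
 [   1.     -0.      0.     -1.03]
 [  -0.     -0.25    0.97 -149.87]
 [   0.      0.      0.      1.  ]]
```

View pics/w.png

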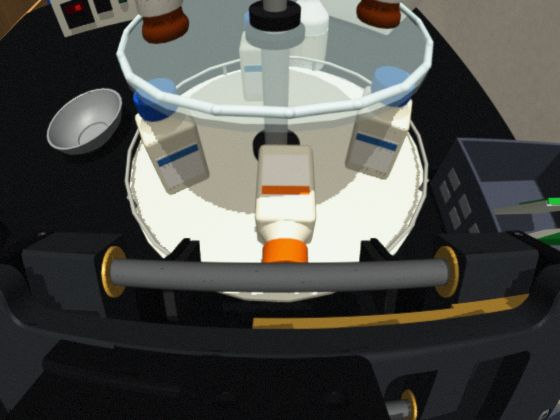

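>>> step_arm(deltas=[{"xyz": [-0.7, -0.1, 2], "rot": [0, 0, 0]}, {"xyz": [0, 0, 3], "rot": [0, 0, 0]}, {"xyz": [0, 0, 3], "rot": [0, 0, 0]}, {"xyz": [0, 0, 2], "rot": [0, 0, 0]}, {"xyz": [0, 0, 1.5], "rot": [0, 0, 0]}, {"xyz": [0, 0, 0.8], "rot": [0, 0, 0]}, {"xyz": [0, 0, 0.3], "rot": [0, 0, 0]}, {"xyz": [0, 0, 0], "rot": [0, 0, 0]}, {"xyz": [0, 0, 0], "rot": [0, 0, 0]}])

```text
time: 15.15
ee_pos: [574.9, 100.0, 60.9]
ee_rot: [[0.056, 0.997, 0.061], [0.704, -0.082, 0.705], [0.708, 0.003, -0.706]]
wrist_force: [0.3, 0.3, 0.2]
width: 86.9
finger_force: 0.0
```

Run:
```python
from go import *
import cv2
a=r.camera('wrist')['img'][:,:,::-1];b=r.camera('side')['img'][:,:,::-1][120:260,230:370]
b=cv2.resize(b,(420,420),interpolation=cv2.INTER_CUBIC);a=cv2.resize(a,(380,285));
o=np.zeros((420,800,3),np.uint8);o[:285,:380]=a;o[:,380:]=b;cv2.imwrite('pics/d.png',o)
G=pose(265,45)@np.diag([-1,-1,1])
plan(np.array([575.6,101.1,62.5]),G)
```

```text
t 15.25 pos [574.7 100.1  60.7] rotvec [-0.1 -0.1  0.3] | 0.3 trans cm in target frame [ 0.2   0.08 -0.05] in current [ 0.2   0.08 -0.05] q [ 12.  28.  -2. 109. -52.  62.  39.]
```

View pics/d.png

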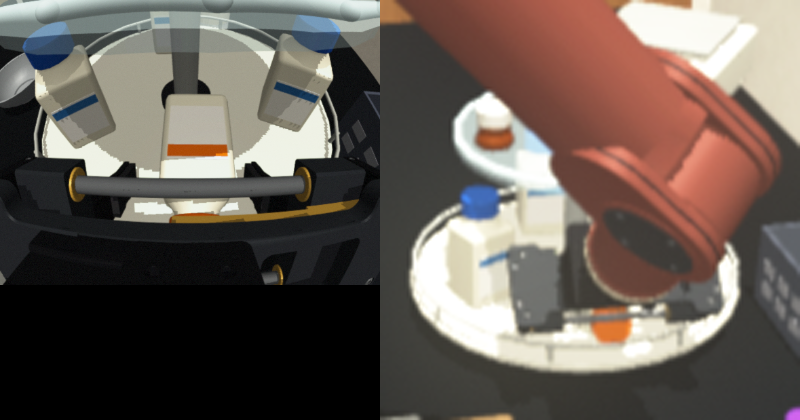

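>>> step_arm(deltas=[{"xyz": [0, 0, 0], "rot": [0, 0, 0]}, {"xyz": [0, 0, 0], "rot": [0, 0, 0]}, {"xyz": [0, 0, 0], "rot": [0, 0, 0]}, {"xyz": [0, 0, 0], "rot": [0, 0, 0]}, {"xyz": [0, 0, 0], "rot": [0, 0, 0]}, {"xyz": [0, 0, 0], "rot": [0, 0, 0]}, {"xyz": [0, 0, 0], "rot": [0, 0, 0]}, {"xyz": [0, 0, 0], "rot": [0, 0, 0]}, {"xyz": [0, 0, 0], "rot": [0, 0, 0]}, {"xyz": [0, 0, 0], "rot": [0, 0, 0]}], gripper=-1, squeeze=35)

```text
time: 16.25
ee_pos: [574.3, 100.8, 60.2]
ee_rot: [[0.056, 0.997, 0.059], [0.704, -0.081, 0.706], [0.708, 0.002, -0.706]]
wrist_force: [-0.1, -1.0, -0.5]
width: 49.9
finger_force: 34.7
```

>>> step_arm(deltas=[{"xyz": [0.2, 0, -0.2], "rot": [0, 0, 0]}, {"xyz": [0.6, 0, -0.6], "rot": [0, 0, 0]}, {"xyz": [0.7, 0, -0.7], "rot": [0, 0, 0]}, {"xyz": [0.6, 0, -0.6], "rot": [0, 0, 0]}, {"xyz": [0.1, 0, -0.8], "rot": [0, 0, 0]}, {"xyz": [0, 0, -1], "rot": [0, 0, 0]}, {"xyz": [0, 0, -2], "rot": [0, 0, 0]}, {"xyz": [0, 0, -3], "rot": [0, 0, 0]}, {"xyz": [0, 0, -3], "rot": [0, 0, 0]}, {"xyz": [0, 0, -3], "rot": [0, 0, 0]}, {"xyz": [0, 0, -3], "rot": [0, 0, 0]}, {"xyz": [0, 0, -2], "rot": [0, 0, 0]}])

```text
time: 17.45
ee_pos: [563.7, -26.8, 217.9]
ee_rot: [[0.057, 0.997, 0.061], [0.705, -0.084, 0.705], [0.707, 0.003, -0.707]]
wrist_force: [-0.3, 0.4, -1.7]
width: 50.0
finger_force: 35.0
```

>>> step_arm(deltas=[{"xyz": [-2, 0, -2], "rot": [0, 0, 0]}, {"xyz": [-3, 0, -3], "rot": [0, 0, 0]}, {"xyz": [-3, 0, -3], "rot": [0, 0, 0]}, {"xyz": [-3, 0, -3], "rot": [0, 0, 0]}, {"xyz": [-2, 0, -2], "rot": [0, 0, 0]}, {"xyz": [0, 0, 0], "rot": [0, 0, 0]}, {"xyz": [0, 0, 0], "rot": [0, 0, 0]}])

```text
time: 18.15
ee_pos: [548.4, -208.3, 215.8]
ee_rot: [[0.058, 0.997, 0.06], [0.704, -0.083, 0.706], [0.708, 0.002, -0.706]]
wrist_force: [1.0, 1.7, -1.8]
width: 50.0
finger_force: 35.0
```

Run:
```python
from go import *
import cv2
c=r.camera('side');a=c['img'][:,:,::-1][120:340,210:430]
cv2.imwrite('pics/e.png',cv2.resize(a,(600,600),interpolation=cv2.INTER_CUBIC))
G=pose(265,45)
print(G@np.diag([-1,-1,1]))
R=pose(265,-45)@np.diag([-1,-1,1])
plan(np.array([546,-200,150]),R)
```

```text
[[ 6.16284167e-02  9.96194698e-01  6.16284167e-02]
 [ 7.04416026e-01 -8.71557427e-02  7.04416026e-01]
 [ 7.07106781e-01 -6.93889390e-18 -7.07106781e-01]]
t 18.2 pos [ 548.7 -207.   216. ] rotvec [  0.1 -90.1   0.4] | 90.1 trans cm in target frame [ 5.15 -0.33  4.19] in current [-4.2  -0.34  5.14] q [ 30.  30.  10.  85. -40.  96.  42.]
```

View pics/e.png

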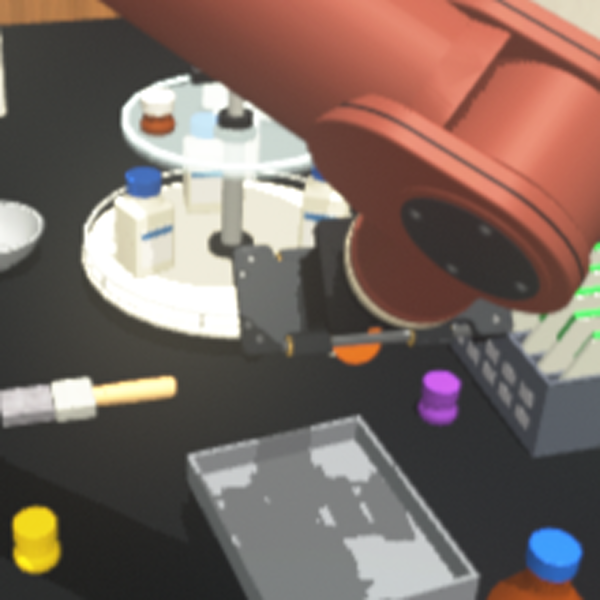

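>>> step_arm(deltas=[{"xyz": [0, 0, 0], "rot": [0, -4, 0]}, {"xyz": [0, 0, 0], "rot": [0, -8, 0]}, {"xyz": [0, 0, 0], "rot": [0, -8, 0]}, {"xyz": [0, 0, 0], "rot": [0, -8, 0]}, {"xyz": [0, 0, 0], "rot": [0, -8, 0]}, {"xyz": [0, 0, 0], "rot": [0, -8, 0]}, {"xyz": [0, 0, 0], "rot": [0, -8, 0]}, {"xyz": [0, 0, 0], "rot": [0, -8, 0]}, {"xyz": [0, 0, 0], "rot": [0, -8, 0]}, {"xyz": [0, 0, 0], "rot": [0, -8, 0]}, {"xyz": [0, 0, 0], "rot": [0, -8, 0]}, {"xyz": [0, 0, 0], "rot": [0, -6, 0]}])

```text
time: 19.4
ee_pos: [549.3, -203.9, 216.1]
ee_rot: [[0.056, 0.997, -0.051], [0.704, -0.076, -0.707], [-0.708, 0.004, -0.706]]
wrist_force: [-0.8, -1.2, -2.6]
width: 49.6
finger_force: 35.0
```

>>> step_arm(deltas=[{"xyz": [0, 0, 0], "rot": [0, 0, 0]}, {"xyz": [0, 0, 0], "rot": [0, 0, 0]}, {"xyz": [0, 0, 0], "rot": [0, 0, 0]}])

```text
time: 19.7
ee_pos: [548.6, -208.2, 216.8]
ee_rot: [[0.062, 0.997, -0.056], [0.707, -0.083, -0.702], [-0.704, 0.004, -0.71]]
wrist_force: [0.5, -0.2, -1.5]
width: 49.8
finger_force: 35.0
```

```bash
cat > look.py <<'E'
from go import *
from h import *
s=r.read_state();p=np.array(s["ee_pos"])
c=r.camera('side');a=c['img'][:,:,::-1][180:380,240:440]
import sys
cv2.imwrite(sys.argv[1],cv2.resize(a,(600,600),interpolation=cv2.INTER_CUBIC))
for o in r.outline_of('bottle',c)[:2]:
    b=pts(c,o['pixels']);print(o['score'],o['bbox'],np.percentile(b,2,0).round(),np.percentile(b,98,0).round())
    # front face: PCA-ish: fit plane & edges
    b=b[np.linalg.norm(b-np.median(b,0),axis=1)<80]
    # in tool frame
    M=np.array(s["ee_rot"]);k=(b-p)@M;ks=k[:,[0,2]]
    print("hull world yz rect",cv2.minAreaRect(b[:,[1,2]].astype(np.float32)),"xz rect",cv2.minAreaRect(b[:,[0,2]].astype(np.float32)))
    # front face plane normal
    f=b[(b[:,2]<p[2]-5)];
    if len(f)>30:
        q=f-f.mean(0);U=np.linalg.svd(q)[2];print("normal",U[2].round(3),"n",len(f),"zmin",np.percentile(f[:,2],1).round(1),f.mean(0).round(1))
for o in r.outline_of('tray',c)[:1]:
    b=pts(c,o['pixels']);w=b[(b[:,2]>20)&(b[:,2]<34)];print("tray",cv2.minAreaRect(w[:,:2].astype(np.float32)),np.median(b[(b[:,2]<12)],0))
R=pose(265,-45)@np.diag([-1,-1,1]);plan(np.array([546,-224,64+0]),R)
E
python3 look.py pics/f.png
```

```text
0.65 [325.5, 212.3, 24.6, 54.3] [ 519. -248.  159.] [ 566. -187.  264.]
hull world yz rect ((-214.7295379638672, 208.92494201660156), (114.75652313232422, 51.23475646972656), 73.89765167236328) xz rect ((544.0740966796875, 209.2570343017578), (117.88943481445312, 51.20474624633789), 88.69256591796875)
normal [ 0.449  0.871 -0.199] n 658 zmin 158.6 [ 538.1 -238.1  185.2]
tray ((541.9708862304688, -221.12094116210938), (172.0468292236328, 214.74276733398438), 6.129677772521973) [ 544.67002415 -223.37607917    4.02163186]
t 19.85 pos [ 548.6 -208.5  216.8] rotvec [ 0.3 -0.2 -0. ] | 0.3 trans cm in target frame [ 9.7  -0.12 11.91] in current [ 9.66 -0.19 11.94] q [-16.  16.   9. 104.  43.  77. -29.]
```

View pics/f.png

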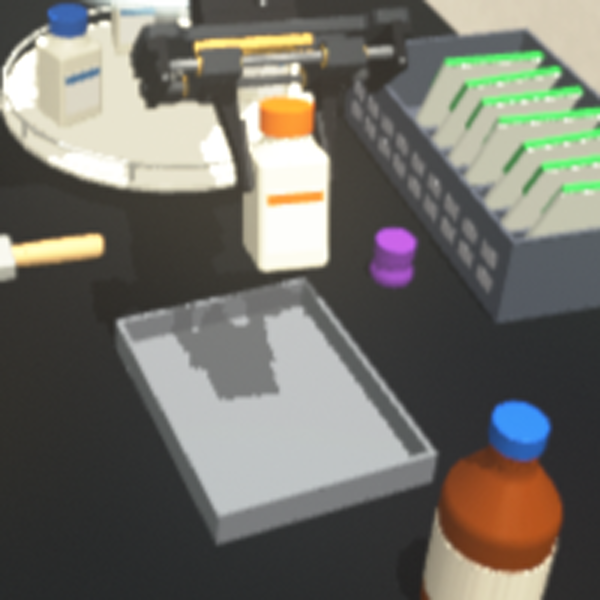

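```bash
cat > tilt.py <<'E'
from h import *
B=[]
for k in range(3):
    c=r.camera('side');B.append(pts(c,r.outline_of('bottle',c)[0]['pixels']))
b=np.vstack(B);b=b[np.linalg.norm(b-np.median(b,0),axis=1)<80]
zm=np.percentile(b[:,2],1);z0=b[:,2].max()
print("z range",zm,z0)
f=b[(b[:,2]>zm+6)&(b[:,2]<zm+74)];rng=np.random.default_rng(0);best=(0,)
for i in range(500):
    s=f[rng.choice(len(f),3,0)];n=np.cross(s[1]-s[0],s[2]-s[0]);n/=np.linalg.norm(n)+1e-9
    if abs(n[1])<.8: continue
    d=abs((f-s[0])@n)<1.5
    if d.sum()>best[0]:best=(d.sum(),d)
g=f[best[1]];U=np.linalg.svd(g-g.mean(0))[2];n=U[2]*-np.sign(U[2][1])
print(len(f),len(g),"normal",n.round(3),"tilt deg (+ = face looks up)",np.degrees(np.arcsin(n[2])).round(1),g.mean(0).round(1))
E
python3 tilt.py
```

```text
Traceback (most recent call last):
  File "tilt.py", line 4, in <module>
    c=r.camera('side');B.append(pts(c,r.outline_of('bottle',c)[0]['pixels']))
                                      ~~~~~~~~~~~~~~~~~~~~~~~~^^^
IndexError: list index out of range
```

```bash
sed -i "s/c=r.camera('side');B.append.*/c=r.camera('side');o=r.outline_of('bottle',c)\n    if o: B.append(pts(c,o[0]['pixels']))/;s/range(3)/range(5)/" tilt.py; python3 tilt.py
```

```text
z range 159.43074057890706 266.96280609401805
4313 2523 normal [-0.097 -0.961  0.257] tilt deg (+ = face looks up) 14.9 [ 541.9 -237.6  199.5]
```

>>> step_arm(deltas=[{"xyz": [0, 0, 0], "rot": [0, 3, 0]}, {"xyz": [0, 0, 0], "rot": [0, 4, 0]}, {"xyz": [0, 0, 0], "rot": [0, 4, 0]}, {"xyz": [0, 0, 0], "rot": [0, 4, 0]}, {"xyz": [0, 0, 0], "rot": [0, 0, 0]}, {"xyz": [0, 0, 0], "rot": [0, 0, 0]}, {"xyz": [0, 0, 0], "rot": [0, 0, 0]}])

```text
time: 21.25
ee_pos: [548.7, -206.5, 215.4]
ee_rot: [[0.07, 0.997, -0.039], [0.863, -0.08, -0.498], [-0.5, 0.001, -0.866]]
wrist_force: [0.4, -0.4, -1.9]
width: 49.8
finger_force: 35.0
```

```bash
python3 tilt.py; python3 look.py pics/g.png
```

```text
z range 152.75180178525798 264.1234134223384
2853 1769 normal [-0.082 -0.997  0.013] tilt deg (+ = face looks up) 0.8 [ 543.  -231.4  194. ]
0.73 [321.9, 212.2, 28.1, 54.5] [ 520. -235.  154.] [ 566. -194.  263.]
hull world yz rect ((-212.25997924804688, 206.57284545898438), (115.09125518798828, 47.576725006103516), 88.53074645996094) xz rect ((543.7496337890625, 206.89865112304688), (114.4108657836914, 50.0021858215332), 89.32244110107422)
normal [-0.343 -0.937 -0.06 ] n 604 zmin 151.4 [ 539.4 -229.1  181.2]
tray ((542.068603515625, -220.7899169921875), (172.2127685546875, 215.2331085205078), 6.0677595138549805) [ 543.36242956 -224.71669605    4.0195609 ]
t 21.9 pos [ 548.8 -207.3  216. ] rotvec [  0.3 -15.1   0.2] | 15.1 trans cm in target frame [ 9.56 -0.13 11.94] in current [ 6.12 -0.18 14.02] q [-10.  12.  10. 102.  29.  72. -16.]
```

View pics/g.png

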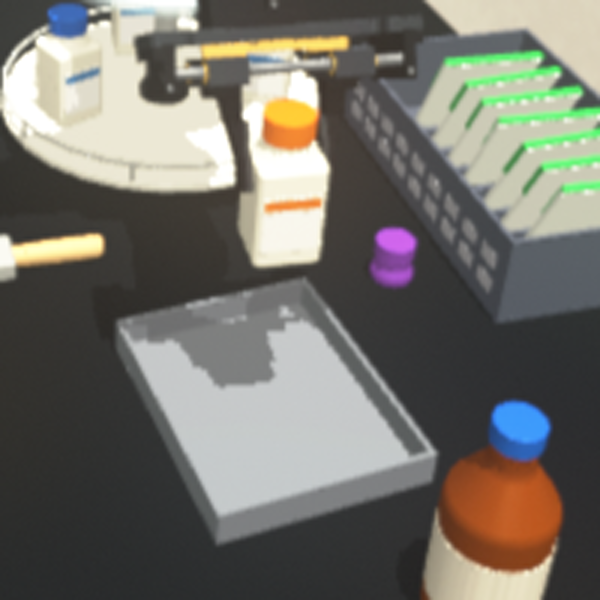

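>>> step_arm(deltas=[{"xyz": [0.5, 0, 1.2], "rot": [0, 0, 0]}, {"xyz": [0.9, 0, 2.1], "rot": [0, 0, 0]}, {"xyz": [0.9, 0, 2.1], "rot": [0, 0, 0]}, {"xyz": [0.9, 0.1, 2.1], "rot": [0, 0, 0]}, {"xyz": [0.8, 0, 2.0], "rot": [0, 0, 0]}, {"xyz": [0.6, 0, 1.5], "rot": [0, 0, 0]}, {"xyz": [0.4, 0, 1], "rot": [0, 0, 0]}, {"xyz": [0.2, 0, 0.5], "rot": [0, 0, 0]}, {"xyz": [0, 0, 0], "rot": [0, 0, 0]}, {"xyz": [0, 0, 0], "rot": [0, 0, 0]}])

```text
time: 22.9
ee_pos: [549.1, -224.5, 82.2]
ee_rot: [[0.072, 0.997, -0.038], [0.864, -0.081, -0.497], [-0.499, 0.003, -0.867]]
wrist_force: [0.4, -0.0, -1.3]
width: 49.8
finger_force: 35.0
```

```bash
python3 tilt.py; python3 -c "
from workcell import r
s=r.read_state();print(s['time'],s['ee_pos'],s['wrist_force'])"
```

```text
z range 19.07000379267123 132.929581866078
2915 1884 normal [-0.083 -0.997  0.002] tilt deg (+ = face looks up) 0.1 [ 542.8 -249.5   59.6]
23.4 [ 548.68438532 -224.61493248   81.77837682] [ 0.67156303  0.4614633  -1.39447017]
```

>>> step_arm(deltas=[{"xyz": [0.15, 0, 0.26], "rot": [0, 0, 0]}, {"xyz": [0.15, 0, 0.26], "rot": [0, 0, 0]}, {"xyz": [0.15, 0, 0.26], "rot": [0, 0, 0]}, {"xyz": [0.05, 0, 0.09], "rot": [0, 0, 0]}, {"xyz": [0, 0, 0], "rot": [0, 0, 0]}, {"xyz": [0, 0, 0], "rot": [0, 0, 0]}])

```text
time: 24.0
ee_pos: [548.7, -224.6, 71.6]
ee_rot: [[0.072, 0.997, -0.039], [0.864, -0.081, -0.497], [-0.499, 0.002, -0.867]]
wrist_force: [0.3, 1.2, -1.7]
width: 49.6
finger_force: 35.0
```

>>> step_arm(deltas=[{"xyz": [0.05, 0, 0.09], "rot": [0, 0, 0]}, {"xyz": [0.05, 0, 0.09], "rot": [0, 0, 0]}, {"xyz": [0, 0, 0], "rot": [0, 0, 0]}, {"xyz": [0, 0, 0], "rot": [0, 0, 0]}])

```text
time: 24.4
ee_pos: [548.9, -224.6, 71.3]
ee_rot: [[0.072, 0.997, -0.038], [0.863, -0.082, -0.498], [-0.499, 0.003, -0.866]]
wrist_force: [-5.6, 5.7, 14.7]
width: 49.5
finger_force: 35.0
```

>>> step_arm(deltas=[{"xyz": [-0.05, 0, -0.09], "rot": [0, 0, 0]}, {"xyz": [0, 0, 0], "rot": [0, 0, 0]}])

```text
time: 24.6
ee_pos: [548.9, -224.6, 71.3]
ee_rot: [[0.072, 0.997, -0.038], [0.864, -0.081, -0.497], [-0.499, 0.003, -0.867]]
wrist_force: [-3.2, 2.6, 6.6]
width: 49.6
finger_force: 35.0
```

>>> step_arm(deltas=[{"xyz": [0, 0, 0], "rot": [0, 0, 0]}, {"xyz": [0, 0, 0], "rot": [0, 0, 0]}, {"xyz": [0, 0, 0], "rot": [0, 0, 0]}, {"xyz": [0, 0, 0], "rot": [0, 0, 0]}, {"xyz": [0, 0, 0], "rot": [0, 0, 0]}, {"xyz": [0, 0, 0], "rot": [0, 0, 0]}, {"xyz": [0, 0, 0], "rot": [0, 0, 0]}], gripper=0.8)

```text
time: 25.3
ee_pos: [548.7, -224.6, 70.6]
ee_rot: [[0.071, 0.997, -0.039], [0.864, -0.081, -0.497], [-0.499, 0.002, -0.867]]
wrist_force: [0.5, -0.5, 0.9]
width: 78.1
finger_force: 0.0
```

```bash
python3 tilt.py
```

```text
z range 7.7363097616071475 120.78938919569559
2440 1465 normal [-0.076 -0.997  0.003] tilt deg (+ = face looks up) 0.2 [ 543.3 -249.6   49.1]
```

>>> step_arm(deltas=[{"xyz": [0, 0, -1], "rot": [0, 0, 0]}, {"xyz": [0, 0, -2], "rot": [0, 0, 0]}, {"xyz": [0, 0, -3], "rot": [0, 0, 0]}, {"xyz": [0, 0, -4], "rot": [0, 0, 0]}, {"xyz": [0, 0, -4], "rot": [0, 0, 0]}, {"xyz": [0, 0, -3], "rot": [0, 0, 0]}, {"xyz": [0, 0, 0], "rot": [0, 0, 0]}, {"xyz": [0, 0, 0], "rot": [0, 0, 0]}, {"xyz": [0, 0, 0], "rot": [0, 0, 0]}, {"xyz": [0, 0, 0], "rot": [0, 0, 0]}])

```text
time: 26.8
ee_pos: [554.5, -140.8, 217.0]
ee_rot: [[0.071, 0.997, -0.041], [0.864, -0.082, -0.497], [-0.499, 0.0, -0.867]]
wrist_force: [-0.6, -0.2, 0.2]
width: 78.4
finger_force: 0.0
```

```bash
python3 tilt.py
python3 - <<'E'
from h import *
for i in range(2):
    for n in('top','side'):
        c=r.camera(n);p=pts(c);h=p[(p[:,2]>246)&(p[:,2]<266)&(np.hypot(p[:,0]-578.5,p[:,1]-204)<60)]
        if len(h)>10: print(n,r.read_state()['time'],"handle",cv2.minAreaRect(h[:,:2].astype(np.float32)))
a=c['img'][110:380,180:450,::-1];cv2.imwrite('pics/z.png',cv2.resize(a,(600,600),interpolation=cv2.INTER_CUBIC))
E
```

```text
z range 6.775854701567622 121.02430910508377
3029 1780 normal [-0.069 -0.998  0.   ] tilt deg (+ = face looks up) 0.0 [ 543.4 -249.6   47.1]
top 27.35 handle ((577.8983764648438, 204.326904296875), (15.066797256469727, 98.99513244628906), 87.05480194091797)
side 27.4 handle ((564.6682739257812, 201.60336303710938), (15.244600296020508, 75.61723327636719), 85.14014434814453)
top 27.45 handle ((577.9840698242188, 204.28433227539062), (15.19145679473877, 98.25968170166016), 87.136474609375)
side 27.5 handle ((564.9420166015625, 204.12301635742188), (77.33027648925781, 19.647811889648438), 2.1097140312194824)
```

View pics/z.png

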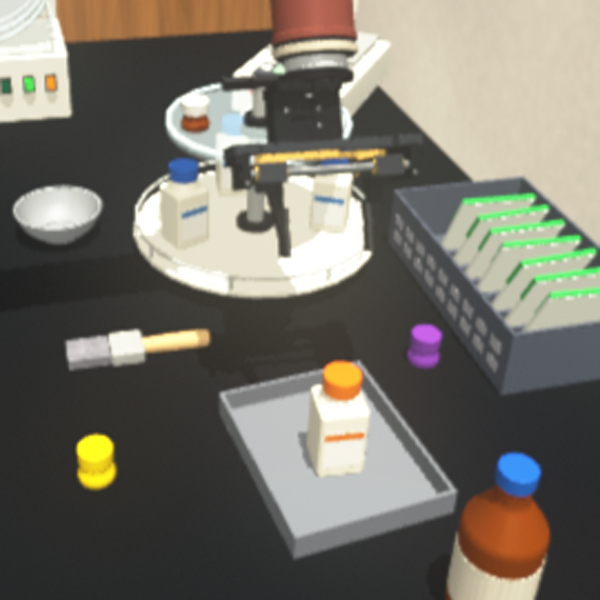

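The orange-capped bottle stands upright in the tray, at about (340, 420) in the picture. The carousel is still, its bottles and jars are standing, and the arm is clear.

```bash
python3 -c "
from workcell import r
print(r.job_done())"
```

```text
the job is handed in; nothing more can be done
None
```

I handed the job in: the orange-capped bottle is standing upright in the grey tray, cap up. In the last pictures the carousel was still, the arm was clear of everything, and every carousel bottle and jar in view was standing.

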